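# Third hand at the router bench: index the carrier, hold a bearing block to the fence

## Task

Slide the carrier along its rods until it clicks into the station detent, then take the flanged bearing block, stand it on the carrier's bed with its flange centred and square against the sprung fence, and press it against the fence gently and steadily with about 10 newtons (the fence yields about 10 mm) so that a colleague can put the screws in. Finish while still holding it pressed like that with the carrier still in its detent; do not let go, never ram the fence hard, and leave the other tools and parts on the bench where they are.

Things in the scene. Friction and masses are not known exactly. Their poses are not given: they have to be found in the camera images.
- carrier (a joint): How far the carrier has slid along its two rods, m: 0 at the right-hand end and growing to the robot's left, end stop at 0.190. The station detent is at 0.150: there the spring plunger drops between two small ridges at the middle of the carrier's near edge. Sliding takes about 3 N, entering or leaving the detent about 11 N; it draws the carrier in over the last 4 mm and holds it within 2 mm.
- slide: Slide unit, fixed to the bench, turned up to 0.2 rad: base plate 175 x 370 mm, rods along y, red end plates to 58 mm height. Origin on the bench under the rods' mid-point; x away from the robot, y along the rods the way the carrier goes. Plunger housing of the station: dark steel, 24 mm square, top at 48 mm, at x -111, y +60 mm; at the detent the carrier's middle is at y +60 mm.
- post (a point): Middle of the carrier's grip post: dark steel bar, 20 mm (x) x 16 mm (y) x 46 mm high, at the near right corner of the bed; this point is 23 mm above the bed. Axes as the slide's: y is the way the carrier goes, x towards the fence. The carrier is an aluminium plate 150 x 120 mm, its top (the bed) 54 mm above the bench; the bed's centre is 60 mm in +x and 47 mm in +y from this point.
- fence_face (a point): Centre of the fence's pressing face, 25 mm above the bed; moves with carrier and fence. x into the face (pressing direction, away from the robot), y along the rods, z up. Fence: upright steel plate 64 mm wide (y), 50 mm high, 10 mm thick near the bed's far edge, on two spring pins before a red bracket (100 mm wide, as high). The grip post is at x -95, y -47 mm; the bed reaches 110 mm in -x.
- fence: The sprung fence plate as a body (its origin is 30 mm in -x and 80 mm below fence_face; same axes). It yields straight along +x with about 1 N per mm from the relaxed position, no preload, and bottoms hard after 18 mm.
- block_center (a point): Centre of the bearing block's body, the part to grasp: aluminium, 40 mm long (x), 36 mm wide (y), 44 mm high, with a bore; this point is 22 mm above the underside. x points to the flange, z up. About 210 to 330 g; starts upright on the bench to the left of the slide unit, flange away from the robot, turned by up to 0.5 rad.
- block_face (a point): Centre of the outer face of the block's flange, axes as block_center: 30 mm in +x and 3 mm above block_center, 25 mm above the underside. The flange is a plate 64 mm wide (y), 50 mm high, 10 mm thick, as wide and high as the fence; in place, this point and fence_face coincide and the axes agree.
- block: The same flanged bearing block as a whole; origin at its underside, 25 mm in -x of the flange's outer face.
- wrench: Bystander: open-ended wrench, 150 mm, lying on the bench near the robot; origin on its underside. Leave it alone.
- driver: Bystander: screwdriver with a red handle, 170 mm, lying on the bench near the robot. Leave it alone.
- motor: Bystander: small square motor, 42 x 42 x 44 mm with a shaft pointing up, on the far left. Leave it alone.
- vise: Bystander: small dark steel machine vise, 130 x 60 x 57 mm, on the right. Leave it alone.
Not all that is in view belongs to the job. Leave any red or yellow look-alike of the block alone.

How it is judged:
On the way, in this order (a step that is already met when the one before it is completed fails the run):
1. the carrier sits in the station detent (slide value 0.150 within 5 mm) (value of joint carrier between 0.145 and 0.155 m), for 0.3 s.
2. the block stands on the bed, centred and square, pressed against the fence with 6 to 14 N for 1.5 s, the carrier still in the detent (all of step 1 and contact force between block and fence between 6 and 14 N and x of block_face in the frame of fence_face between -0.004 and 0.004 m and y of block_face in the frame of fence_face between -0.007 and 0.007 m and z of block_face in the frame of fence_face between -0.005 and 0.005 m and angle between the y axis of block_face and the y axis of fence_face, either way round below 0.07 rad and angle between block_face's own z axis and vertical below 0.07 rad and contact force between any of the fingers, the arm and block above 2 N), for 1.5 s.
At the end, for the whole second after the job is handed in: Carrier in its detent (0.150 m within 5 mm); robot touching the block and pressing its flange on the fence with 6 to 14 N; faces within 4 mm, centred within 7 mm, height on the bed within 5 mm, square and upright within 0.07 rad; all kept through the last second (all of step 2); the arm keeps its last pose, push and grip.
It fails at once if the fence is rammed: more than 25 N between block and fence (contact force between block and fence above 25 N).
It fails at once if a bystander (wrench, screwdriver, motor, vise) is displaced by more than 20 mm (distance of any of wrench, driver, motor, vise from where it was at the start of the episode above 0.02 m).
It also fails if it takes over 59 s, if anything falls off the work surface, if the arm or the gripper's body presses on something with over 40 N, if the wrist force passes 120 N, or if a joint passes its speed limit or range.

## Robot

A 7-joint arm with a two-finger parallel gripper is mounted at the origin on the work surface. World frame = base frame: x ahead of the robot, y to its left, z up, the work surface at z = 0. Lengths are in m, angles in rad, forces in N, time in s.
With the tool pointing down it reaches from about 0.4 to 0.875 m from the base axis. Payload 19.3 kg.
Tool frame: the origin (TCP) lies midway between the tips of the shut fingers; the grasp point (between the pads) lies 19 mm behind it; z points along the fingers, y is the direction in which the jaws open and shut (so a half turn about z gives the same grasp; the last joint's range is limited). The gripper opens to 85 mm and grips with 20 to 120 N. Pads are 22 mm wide; open, the fingers measure 114 mm over their backs; the gripper's body (76 mm by 85 mm) begins 54 mm behind the grasp point. The pads swing forward as they close: fully open they stand 13 mm farther back than shut.
Start: joints at [-1.332, 0.521, -0.036, 1.599, 0.021, 1.021, -0.113], TCP at [0.19, 0.595, 0.231] pointing down, gripper open.
Joint ranges: [-2.91, 2.91], [-0.3, 2.13], [-1.5, 1.42], [0.17, 2.43], [-1.26, 4.41], [0.16, 1.93], [-2.52, 2.52]. Speed limits (rad/s): [1.89, 1.89, 2.39, 2.39, 3.01, 3.01, 3.01].

## Interface

Orientations are given as [roll, pitch, yaw] about the fixed x, y, z axes, in that order (R = Rz(yaw) Ry(pitch) Rx(roll)).
In Python, from workcell import telemetry, cams, workorder gives the robot as it stands. The module is installed in compiled form; this text tells all that it offers.
- The arm moves only by the tool apply_moves, never from a script. Its argument "steps" is a list of rows, each a list of 4 numbers: the shift along the tool's x, y, z in cm, then the turn about the tool's z in rad. A call has exactly 10 rows; each row is the pose to reach, as a shift and turn from the pose commanded when the call began, along the tool's axes at that moment; what a row does not reach only later rows make up. A row lasts 1/12 s, in which the tool goes at most 41.7 mm and 7.16 degrees, less where a joint would pass 70% of its speed; a pose out of reach is approached as far as the arm can. A call with a gripper value outside its range is refused whole. "claw" is the closure, from 0 (fully open) to 1 (shut), set as the call begins (left out, the last holds). The fingers move at their own pace and stop on an object; "force" is the grip in N (left out, the last holds). Time passes only in rows, so rows that repeat a pose let the fingers close, or fill a call up. It gives the time, the measured TCP pose, the force and the opening at its end, in the units of the state.
- telemetry.observe(): the state, without advancing time (a new reading comes with each control period).
- cams.grab_frame(name): name is "scene" or "top"; returns a dict with "color" (400x640x3 uint8, red, green, blue), "mtx" (3x3 intrinsics, pixels), "k1" (the pictures are not rectified: a ray, as slopes to the right and down, at radius r is drawn at 1 + k1 r^2 times it, then the intrinsics apply), "eye" and "orientation" of the camera in the world. Camera axes: x right, y down, z forward; pixel columns grow to the right and rows downward; lengths in m; the calibration is good to about 2 mm. A picture is of the moment at which its call begins. There is no depth.
- workorder.job_done(): hands the job in, once; it reports no verdict.
Trained networks look in the newest picture that a camera, given by its name, has taken for a name from the list of things; names that differ only in an ending like _2 or _b are one class to them, and where a whole thing is asked for, a point or a joint stands for the part that bears it (a point fixed in the world has none). Each returns a list of dicts, best first, with "score" (0 to 1); they miss things now and then, are a little off and sometimes report something else, mostly with a low value. They report only what shows in the picture. A call takes as long as a camera call. They do not tell look-alikes from the thing itself.
- cams.find_in(camera, name): "box" ([left, top, width, height] in pixels, round what is visible of it).
- cams.pinpoint(camera, name): "uv" ([column, row] in pixels: a listed point, or the origin of a listed thing).
The state is a dict: "clock": time; "qpos": joint angles; "qd": joint speeds; "joint_efforts": joint torques, N m; "position": TCP position; "tool_rot": TCP orientation; "force": force on the tool from outside, world axes, zero at the start; "moment": the same for the moment, N m; "grip_width": finger opening in m.
Only numpy, scipy, OpenCV 4.12 (cv2) and the standard library are available. Lean on these libraries where they do the work, as an engineer would, in place of code of your own. Each camera call takes 0.05 s, during which the arm holds its last target. There are 200 camera calls.

## Working session

There is one attempt and no reset: what is moved stays moved. The work goes in short steps, Python scripts to look and compute and a tool call to move; the robot and the scene stay as the last step left them, time stands still between calls to the robot, and variables do not carry over. Pictures are saved under pics/ and viewed, about 8 in all and at most 12, crops included, and the job is handed in when it is done.

Besides the shell and the picture viewer there is one more tool, called after "Request:" in YAML: its name, and indented under it one key for each argument. apply_moves: Moves the arm, as the interface text tells. Its arguments: {"type":"object","properties":{"steps":{"type":"array"},"claw":{"type":"number"},"force":{"type":"number"}},"required":["steps"]}

```bash
mkdir -p pics; cat > h.py <<'E'
import numpy as np, cv2
from scipy.spatial.transform import Rotation as R
from workcell import telemetry, cams, workorder
def rot(o):
    o=np.array(o,float)
    return o if o.shape==(3,3) else (R.from_euler('xyz',o).as_matrix() if o.size==3 else R.from_quat(o).as_matrix())
def ray(f,uv):
    K=np.array(f['mtx']);p=cv2.undistortPoints(np.array([[uv]],float),K,np.array([f['k1'],0,0,0,0.]))[0,0]
    return rot(f['orientation'])@np.array([p[0],p[1],1.])
def at_z(f,uv,z):
    d=ray(f,uv);e=np.array(f['eye']);return e+d*(z-e[2])/d[2]
def proj(f,P):
    Rm=rot(f['orientation']);c=Rm.T@(np.array(P)-np.array(f['eye']));
    return cv2.projectPoints(c[None],np.zeros(3),np.zeros(3),np.array(f['mtx']),np.array([f['k1'],0,0,0,0.]))[0].ravel()
def tri(fs,uvs):
    A=np.zeros((3,3));b=np.zeros(3)
    for f,uv in zip(fs,uvs):
        d=ray(f,uv);d/=np.linalg.norm(d);M=np.eye(3)-np.outer(d,d);A+=M;b+=M@np.array(f['eye'])
    x=np.linalg.solve(A,b);return x
def save(f,n,s=1.25,crop=None):
    im=f['color'][:,:,::-1]
    if crop: l,t,w,h=crop;im=im[t:t+h,l:l+w]
    cv2.imwrite('pics/'+n,cv2.resize(im,None,fx=s,fy=s,interpolation=cv2.INTER_CUBIC))
E
python3 - <<'E'
from h import *
print(telemetry.observe())
fs={c:cams.grab_frame(c) for c in('scene','top')}
for c,f in fs.items(): save(f,c+'0.png'); print(c,f['eye'],f['orientation'],f['mtx'],f['k1'])
for n in ['post','fence_face','block_center','block_face','block','slide','wrench','driver','motor','vise']:
    uv=[]
    for c in fs:
        r=cams.pinpoint(c,n); print(n,c,[(np.round(q['uv']).tolist(),round(q['score'],2)) for q in r[:3]]); uv.append(r[0]['uv'] if r else None)
    if None not in uv: print('   tri',tri(fs.values(),uv).round(4))
E
```

```text
{'clock': 0.0, 'qpos': array([-1.33219995,  0.52200982, -0.0362903 ,  1.5999863 ,  0.02122073,
        1.0211112 , -0.11281087]), 'qd': array([-5.36762104e-04, -5.97172055e-04, -1.37897700e-03, -8.65562408e-05,
       -2.37942903e-04, -5.78392744e-04,  4.21151796e-04]), 'joint_efforts': array([-1.45026865e-03, -9.27120996e+01,  1.97910190e+00, -3.69955659e+01,
        1.77356147e-02,  8.07103846e-03,  6.23638766e-05]), 'position': array([0.18990569, 0.59510294, 0.23073655]), 'tool_rot': array([-3.14046917e+00,  1.16790947e-04,  2.83275377e+00]), 'force': array([ 0.68653023, -0.08158374,  0.13255583]), 'moment': array([ 0.01024146, -0.01640213, -0.02034058]), 'grip_width': 0.08563222093674995}
scene [ 1.29423703 -0.87900709  0.87366323] [-2.15538878  0.01911736  0.70226311] [[435.65165209   0.         321.95844581]
 [  0.         435.65165209 205.82548181]
 [  0.           0.           1.        ]] -0.013328643141621339
top [0.3467944  0.01860531 1.39879687] [-3.00105014 -0.00670731 -1.55099642] [[493.56644432   0.         318.69927376]
 [  0.         493.56644432 199.68144675]
 [  0.
[... 799 characters left out ...]
.58)]
block top [([230.0, 203.0], 0.83), ([234.0, 239.0], 0.72), ([240.0, 165.0], 0.67)]
   tri [0.528  0.2636 0.0038]
slide scene [([330.0, 251.0], 0.8)]
slide top [([346.0, 178.0], 0.68), ([384.0, 194.0], 0.6)]
   tri [ 6.121e-01 -6.350e-02 -5.000e-04]
wrench scene [([303.0, 208.0], 0.71)]
wrench top [([298.0, 255.0], 0.61)]
   tri [ 0.3841  0.067  -0.0024]
driver scene [([261.0, 232.0], 0.47)]
driver top [([366.0, 260.0], 0.75)]
   tri [ 0.3725 -0.1268 -0.0009]
motor scene [([393.0, 177.0], 0.52)]
motor top [([162.0, 207.0], 0.51)]
   tri [ 0.5134  0.4627 -0.0027]
vise scene [([189.0, 305.0], 0.58), ([330.0, 252.0], 0.52)]
vise top [([485.0, 236.0], 0.95)]
   tri [ 0.4478 -0.4739 -0.0171]
```

View pics/scene0.png

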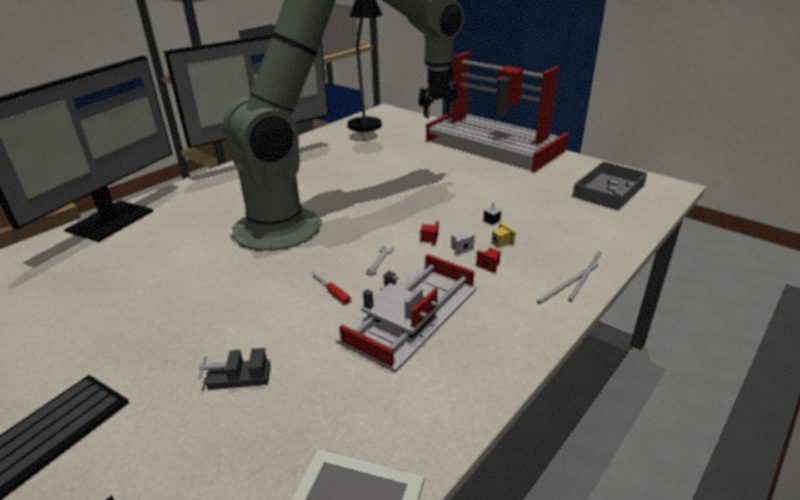

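View pics/top0.png

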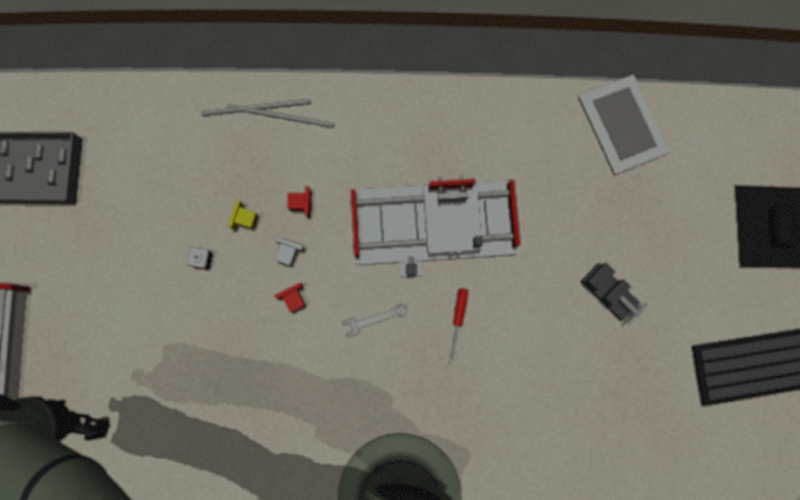

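Silver block: top about (230,202), scene (370,195), between the red and yellow look-alikes. The carrier stands to the right of the plunger housing, which is at top (329,214). I'll zoom in for accurate geometry.

```bash
python3 - <<'E'
from h import *
ft=cams.grab_frame('top');fs=cams.grab_frame('scene')
a=cv2.resize(ft['color'][135:225,215:420,::-1],None,fx=3.9,fy=3.9,interpolation=cv2.INTER_CUBIC)
b=cv2.resize(fs['color'][170:300,260:400,::-1],None,fx=4.6,fy=4.6,interpolation=cv2.INTER_CUBIC)
cv2.imwrite('pics/topz.png',a);cv2.imwrite('pics/scz.png',b)
import pickle;pickle.dump((ft,fs),open('f0.pkl','wb'))
E
```

```text
(no output)
```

View pics/topz.png

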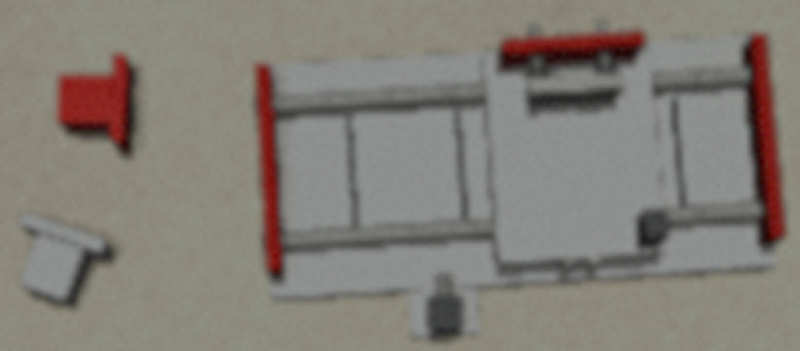

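View pics/scz.png

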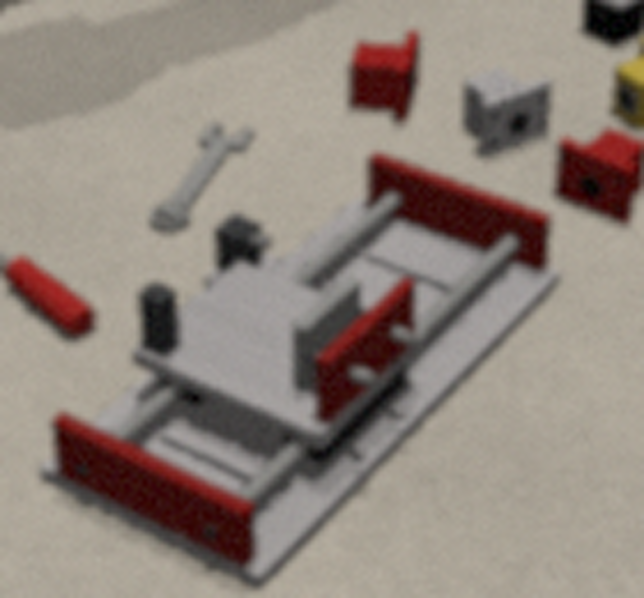

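```bash
cat > fit.py <<'E'
from h import *
import pickle
from scipy.optimize import least_squares
ft,fs=pickle.load(open('f0.pkl','rb'))
T=lambda u,v:(ft,(215+u/3.9,135+v/3.9)); S=lambda u,v:(fs,(260+u/4.6,170+v/4.6))
def W(p,th,q): c,s=np.cos(th),np.sin(th); return [p[0]+c*q[0]-s*q[1],p[1]+s*q[0]+c*q[1],q[2]]
# params x,y,th,s,xb,we(endplate far x),wn(near x)
def slide_pts(P):
    x,y,th,s,xb,xf,xn=P; c=s-.09
    L=[('hous',T(445,308),(-.111,.06,.048)),('housS',S(237,225),(-.111,.06,.048)),
    ('postT',T(653,219),(xb-.06,c-.047,.1)),('postS',S(158,291),(xb-.06,c-.047,.1)),
    ('bFL',T(485,55),(xb+.075,c+.06,.054)),('bNL',T(497,263),(xb-.075,c+.06,.054)),('bNR',T(657,252),(xb-.075,c-.06,.054)),
    ('bNRs',S(138,353),(xb-.075,c-.06,.054)),('bFRs',S(318,435),(xb+.075,c-.06,.054)),
    ('eLF',T(262,68),(xf,.181,.058)),('eLN',T(275,275),(xn,.181,.058)),('eRF',T(757,38),(xf,-.181,.058)),('eRN',T(774,240),(xn,-.181,.058)),
    ('eRNs',S(60,418),(xn,-.181,.058)),('eRFs',S(250,508),(xf,-.181,.058)),('eLNs',S(373,158),(xn,.181,.058)),('eLFs',S(547,218),(xf,.181,.058)),
    ('fenceT',T(575,88),(xb+.040,c,.104))]
    return [(n,proj(f,W((x,y),th,q))-np.array(uv)) for n,(f,uv),q in L]
def block_pts(P):
    x,y,th=P
    L=[('fL',T(24,219),(.025,.032,.05)),('fR',T(110,247),(.025,-.032,.05)),('nL',T(23,286),(-.02,.018,.044)),('nR',T(70,302),(-.02,-.018,.044)),
    ('oRs',S(490,105),(.03,-.032,.05)),('oLs',S(550,82),(.03,.032,.05)),('nRs',S(465,82),(-.02,-.018,.044))]
    return [(n,proj(f,W((x,y),th,q))-np.array(uv)) for n,(f,uv),q in L]
for g,p0 in ((slide_pts,[.61,-.06,.05,.06,0,.08,-.08]),(block_pts,[.53,.26,-.3])):
    r=least_squares(lambda P:np.concatenate([e for _,e in g(P)]),p0,loss='soft_l1',f_scale=1.)
    print(g.__name__,r.x.round(4)); print({n:e.round(1).tolist() for n,e in g(r.x)})
E
python3 fit.py
```

```text
slide_pts [ 0.6148 -0.0657  0.09    0.0511 -0.0065  0.071  -0.0771]
{'hous': [-0.1, 0.0], 'housS': [0.1, -0.3], 'postT': [0.4, 0.4], 'postS': [-0.3, -0.5], 'bFL': [-1.1, 0.0], 'bNL': [-0.1, -0.3], 'bNR': [2.2, -0.4], 'bNRs': [-1.7, -1.2], 'bFRs': [0.4, -0.6], 'eLF': [-1.2, -0.7], 'eLN': [-1.3, -1.1], 'eRF': [0.9, -1.5], 'eRN': [1.8, -1.2], 'eRNs': [-1.6, -1.0], 'eRFs': [-1.1, -0.5], 'eLNs': [-0.7, -1.9], 'eLFs': [-0.5, -1.4], 'fenceT': [-0.1, -1.7]}
block_pts [ 0.5239  0.2612 -0.2849]
{'fL': [-0.2, -0.3], 'fR': [-0.5, -0.6], 'nL': [-0.1, -0.4], 'nR': [0.1, -0.6], 'oRs': [-1.5, -0.1], 'oLs': [-0.7, -0.4], 'nRs': [-1.5, -0.7]}
```

```bash
sed -i 's#(215+u/3.9,135+v/3.9)#(214.5+(u+.5)/3.9,134.5+(v+.5)/3.9)#; s#(260+u/4.6,170+v/4.6)#(259.5+(u+.5)/4.6,169.5+(v+.5)/4.6)#; s/xf,xn=P/xf,xn,hl,hw=P/; s/,\.181,/,hl,/g; s/,-\.181,/,-hl,/g; s/c+\.06,/c+hw,/g; s/c-\.06,/c-hw,/g; s/,\.08,-\.08\]/,.08,-.08,.18,.06]/' fit.py; python3 fit.py
cat >> h.py <<'E'
def delta(goal,yaw=None,st=None):
    "shift in tool axes (cm) and turn to reach world TCP goal / yaw"
    st=st or telemetry.observe();M=rot(st['tool_rot']);d=M.T@(np.array(goal)-st['position'])*100
    t=0
    if yaw is not None: t=-(yaw-st['tool_rot'][2]); t=(t+np.pi/2)%np.pi-np.pi/2
    return d.round(2),round(t,3)
E
python3 -c "
from h import *
import numpy as np
x,y,th,s,xb=.6148,-.0657,.09,.0511,-.0065
c,sn=np.cos(th),np.sin(th)
P=lambda a,b:np.array([x+c*a-sn*b,y+sn*a+c*b])
p=P(xb-.06,s-.09-.047);q=P(xb-.06,.06-.047);print('post',p,'at detent',q)
print(delta([*p,.16],th))"
```

```text
slide_pts [ 0.6145 -0.0651  0.0856  0.0515 -0.0058  0.0709 -0.0769  0.1776  0.0583]
{'hous': [-0.1, 0.4], 'housS': [0.7, -0.1], 'postT': [0.3, 0.7], 'postS': [0.4, -0.3], 'bFL': [-0.4, 0.2], 'bNL': [0.4, -0.1], 'bNR': [1.6, -0.0], 'bNRs': [-0.7, -1.4], 'bFRs': [1.3, -0.7], 'eLF': [0.3, -0.5], 'eLN': [-0.1, -1.1], 'eRF': [0.1, -0.6], 'eRN': [0.7, -0.4], 'eRNs': [-0.4, -1.5], 'eRFs': [-0.3, -1.1], 'eLNs': [-0.5, -1.2], 'eLFs': [-0.4, -0.5], 'fenceT': [-0.0, -1.4]}
block_pts [ 0.5243  0.2622 -0.2884]
{'fL': [-0.2, -0.1], 'fR': [-0.5, -0.4], 'nL': [-0.1, -0.2], 'nR': [0.1, -0.3], 'oRs': [-0.9, 0.2], 'oLs': [-0.1, -0.1], 'nRs': [-0.9, -0.4]}
post [ 0.55628971 -0.15722926] at detent [ 0.54740072 -0.05872954]
(array([-57.77, -60.57,   7.13]), np.float64(-0.399))
```

Request:
apply_moves:
  steps:
    - [-2, -2.1, 0, -0.04]
    - [-5, -5.2, 0, -0.08]
    - [-8, -8.4, 0, -0.12]
    - [-11, -11.5, 0, -0.16]
    - [-14, -14.7, 0, -0.2]
    - [-17, -17.8, 0, -0.25]
    - [-20, -21, 0, -0.3]
    - [-23, -24.1, 0, -0.35]
    - [-26, -27.3, 0, -0.4]
    - [-29, -30.4, 0, -0.4]
  claw: 0.3
  force: 40

```text
clock: 2.03
position: [0.3671, 0.2303, 0.2316]
tool_rot: [3.141, 0.001, -3.047]
force: [1.3, 0.5, 0.3]
grip_width: 0.0604
```

```bash
python3 -c "
from h import *
s=telemetry.observe();print(s);print(delta([.5563,-.1572,.15],.087))"
```

```text
{'clock': 2.0333, 'qpos': array([-6.91604849e-01,  2.16108110e-01, -6.31815171e-03,  2.07721520e+00,
        1.68970017e-03,  8.47588904e-01,  9.66674430e-01]), 'qd': array([ 0.84695292, -0.11757939,  0.31817382,  0.16256426, -0.09410051,
       -0.05371262,  1.13204431]), 'joint_efforts': array([-11.84204131, -57.59736657,  -2.19937474, -31.03774667,
         0.29854224,   0.4397946 ,  -2.5387875 ]), 'position': array([0.36713471, 0.23026351, 0.23158003]), 'tool_rot': array([ 3.14113148e+00,  5.14524571e-04, -3.04682129e+00]), 'force': array([1.28079653, 0.51020122, 0.32609107]), 'moment': array([ 0.047497  , -0.07190709,  0.00836438]), 'grip_width': 0.06041015872217225}
(array([-15.16, -40.37,   8.15]), np.float64(0.008))
```

Request:
apply_moves:
  steps:
    - [-1.5, -4, 0, 0]
    - [-3, -8, 0, 0]
    - [-4.5, -12, 0, 0]
    - [-6, -16, 0, 0]
    - [-7.5, -20, 0, 0]
    - [-9, -24, 0, 0]
    - [-10.5, -28, 0, 0]
    - [-12, -32, 0.5, 0]
    - [-13.5, -36, 1, 0]
    - [-15, -39.5, 2, 0]

```text
clock: 2.87
position: [0.5494, -0.1434, 0.2136]
tool_rot: [-3.141, 0.002, -3.051]
force: [1.2, 1.9, 0.7]
grip_width: 0.0599
```

Request:
apply_moves:
  steps:
    - [0, 0, 1, 0]
    - [0, 0, 2, 0]
    - [0, 0, 3, 0]
    - [0, 0, 4, 0]
    - [0, 0, 5, 0]
    - [0, 0, 6, 0]
    - [0, 0, 6, 0]
    - [0, 0, 6, 0]
    - [0, 0, 6, 0]
    - [0, 0, 6, 0]

```text
clock: 3.7
position: [0.5489, -0.141, 0.1536]
tool_rot: [-3.141, 0.001, -3.05]
force: [0.4, 0.7, 0.1]
grip_width: 0.0595
```

```bash
python3 -c "
from h import *
s=telemetry.observe();print(s['qpos'],s['position'],s['tool_rot']);print(delta([.5563,-.1572,.15],.087))
f=cams.grab_frame('top')
r=cams.pinpoint('top','post');print(r[:2]);print([at_z(f,q['uv'],.077) for q in r[:2]])"
```

```text
[ 0.02212859  0.53286184  0.17377384  1.83696559 -0.12504339  0.78138615
  1.92320079] [ 0.54888944 -0.14097818  0.15359849] [-3.14135631e+00  8.78950567e-04 -3.05030886e+00]
(array([-0.59, -1.68,  0.36]), np.float64(0.004))
[]
[]
```

Request:
apply_moves:
  steps:
    - [-0.3, -0.8, 1, 0]
    - [-0.6, -1.7, 2, 0]
    - [-0.6, -1.7, 3, 0]
    - [-0.6, -1.7, 4, 0]
    - [-0.6, -1.7, 4.5, 0]
    - [-0.6, -1.7, 4.5, 0]
    - [-0.6, -1.7, 4.5, 0]
    - [-0.6, -1.7, 4.5, 0]
    - [-0.6, -1.7, 4.5, 0]
    - [-0.6, -1.7, 4.5, 0]

```text
clock: 4.63
position: [0.5564, -0.1573, 0.1085]
tool_rot: [-3.141, 0.001, -3.05]
force: [-0.1, -0.4, 0.3]
grip_width: 0.0596
```

```bash
python3 -c "
from h import *
print(delta([.5563,-.1572,.067],.087))
f=cams.grab_frame('scene');save(f,'s1.png',5,(240,190,120,100))
f=cams.grab_frame('top');a=f['color'][145:225,310:430,::-1]
import cv2,numpy as np
b=cv2.imread('pics/s1.png');cv2.imwrite('pics/c1.png',cv2.resize(np.vstack([b,cv2.resize(a,(600,400),interpolation=cv2.INTER_CUBIC)]),None,fx=.66,fy=.66))"
```

```text
(array([0.01, 0.01, 4.15]), np.float64(0.004))
```

View pics/c1.png

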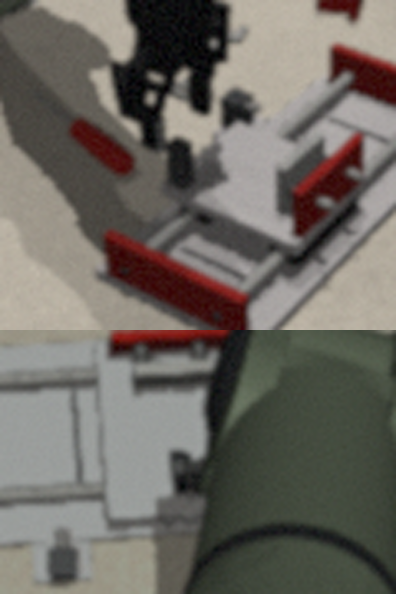

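Both fingers straddle the post: in the crop the fingertips are at about (150,135) and (200,105), with the post at (180,160). I'll descend and grip.

Request:
apply_moves:
  steps:
    - [0, 0, 0.7, 0]
    - [0, 0, 1.4, 0]
    - [0, 0, 2.1, 0]
    - [0, 0, 2.8, 0]
    - [0, 0, 3.5, 0]
    - [0, 0, 4, 0]
    - [0, 0, 4, 0]
    - [0, 0, 4, 0]
    - [0, 0, 4, 0]
    - [0, 0, 4, 0]

```text
clock: 5.57
position: [0.5563, -0.1574, 0.0684]
tool_rot: [-3.141, 0.001, -3.05]
force: [0.8, 0.2, -0.0]
grip_width: 0.0598
```

Request:
apply_moves:
  steps:
    - [0, 0, 0, 0]
    - [0, 0, 0, 0]
    - [0, 0, 0, 0]
    - [0, 0, 0, 0]
    - [0, 0, 0, 0]
    - [0, 0, 0, 0]
    - [0, 0, 0, 0]
    - [0, 0, 0, 0]
    - [0, 0, 0, 0]
    - [0, 0, 0, 0]
  claw: 1
  force: 40

```text
clock: 6.4
position: [0.5562, -0.1574, 0.0682]
tool_rot: [-3.142, 0.0, -3.051]
force: [-1.9, 1.0, 5.8]
grip_width: 0.0156
```

Request:
apply_moves:
  steps:
    - [0, 0.5, 0, 0]
    - [0, 1.2, 0, 0]
    - [0, 2, 0, 0]
    - [0, 3, 0, 0]
    - [0, 4, 0, 0]
    - [0, 5, 0, 0]
    - [0, 6, 0, 0]
    - [0, 7, 0, 0]
    - [0, 8, 0, 0]
    - [0, 8, 0, 0]

```text
clock: 7.23
position: [0.5491, -0.0751, 0.0682]
tool_rot: [3.141, 0.001, -3.048]
force: [2.6, -1.2, 6.7]
grip_width: 0.0152
```

Request:
apply_moves:
  steps:
    - [0, 0, 0, 0]
    - [0, 0.2, 0, 0]
    - [0, 0.3, 0, 0]
    - [0, 0.4, 0, 0]
    - [0, 0.5, 0, 0]
    - [0, 0.6, 0, 0]
    - [0, 0.7, 0, 0]
    - [0, 0.8, 0, 0]
    - [0, 0.8, 0, 0]
    - [0, 0.8, 0, 0]

```text
clock: 8.07
position: [0.5486, -0.069, 0.0683]
tool_rot: [-3.142, 0.001, -3.05]
force: [3.5, -2.7, 6.3]
grip_width: 0.0155
```

Request:
apply_moves:
  steps:
    - [0, 0.1, 0, 0]
    - [0, 0.2, 0, 0]
    - [0, 0.3, 0, 0]
    - [0, 0.35, 0, 0]
    - [0, 0.4, 0, 0]
    - [0, 0.45, 0, 0]
    - [0, 0.5, 0, 0]
    - [0, 0.55, 0, 0]
    - [0, 0.6, 0, 0]
    - [0, 0.6, 0, 0]

```text
clock: 8.9
position: [0.548, -0.062, 0.0683]
tool_rot: [3.141, 0.001, -3.049]
force: [3.2, 3.0, 7.7]
grip_width: 0.0155
```

Request:
apply_moves:
  steps:
    - [0, 0.02, 0, 0]
    - [0, 0.04, 0, 0]
    - [0, 0.06, 0, 0]
    - [0, 0.08, 0, 0]
    - [0, 0.1, 0, 0]
    - [0, 0.12, 0, 0]
    - [0, 0.14, 0, 0]
    - [0, 0.16, 0, 0]
    - [0, 0.16, 0, 0]
    - [0, 0.16, 0, 0]

```text
clock: 9.73
position: [0.5478, -0.0605, 0.0682]
tool_rot: [3.141, 0.001, -3.049]
force: [2.9, 2.7, 6.3]
grip_width: 0.0153
```

```bash
python3 -c "
from h import *
print(telemetry.observe()['force'],telemetry.observe()['position'])
f=cams.grab_frame('scene');save(f,'s2.png',6,(255,180,110,90))"
```

```text
[2.93028576 2.67181086 6.3460236 ] [ 0.54781197 -0.06046636  0.0682291 ]
```

View pics/s2.png

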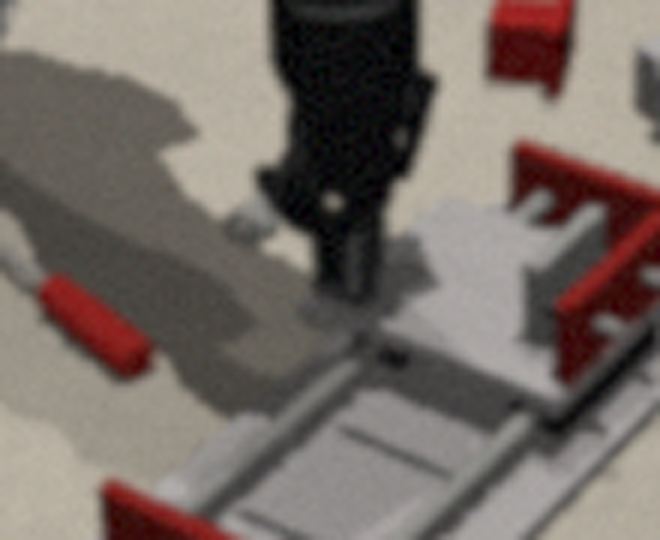

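Request:
apply_moves:
  steps:
    - [0, 0.02, 0, 0]
    - [0, 0.04, 0, 0]
    - [0, 0.06, 0, 0]
    - [0, 0.08, 0, 0]
    - [0, 0.1, 0, 0]
    - [0, 0.12, 0, 0]
    - [0, 0.14, 0, 0]
    - [0, 0.16, 0, 0]
    - [0, 0.16, 0, 0]
    - [0, 0.16, 0, 0]

```text
clock: 10.62
position: [0.5477, -0.0597, 0.0683]
tool_rot: [3.142, 0.001, -3.05]
force: [4.3, -2.6, 5.8]
grip_width: 0.0154
```

Request:
apply_moves:
  steps:
    - [0, 0.02, 0, 0]
    - [0, 0.04, 0, 0]
    - [0, 0.06, 0, 0]
    - [0, 0.08, 0, 0]
    - [0, 0.1, 0, 0]
    - [0, 0.1, 0, 0]
    - [0, 0.1, 0, 0]
    - [0, 0.1, 0, 0]
    - [0, 0.1, 0, 0]
    - [0, 0.1, 0, 0]

```text
clock: 11.45
position: [0.5477, -0.0587, 0.0683]
tool_rot: [3.142, 0.001, -3.05]
force: [3.0, -2.1, 4.8]
grip_width: 0.0156
```

Request:
apply_moves:
  steps:
    - [0, 0.02, 0, 0]
    - [0, 0.04, 0, 0]
    - [0, 0.06, 0, 0]
    - [0, 0.08, 0, 0]
    - [0, 0.1, 0, 0]
    - [0, 0.1, 0, 0]
    - [0, 0.1, 0, 0]
    - [0, 0.1, 0, 0]
    - [0, 0.1, 0, 0]
    - [0, 0.1, 0, 0]

```text
clock: 12.28
position: [0.5476, -0.0578, 0.0683]
tool_rot: [-3.142, 0.001, -3.05]
force: [3.9, -2.4, 5.0]
grip_width: 0.0155
```

Request:
apply_moves:
  steps:
    - [0, 0.02, 0, 0]
    - [0, 0.04, 0, 0]
    - [0, 0.06, 0, 0]
    - [0, 0.08, 0, 0]
    - [0, 0.1, 0, 0]
    - [0, 0.1, 0, 0]
    - [0, 0.1, 0, 0]
    - [0, 0.1, 0, 0]
    - [0, 0.1, 0, 0]
    - [0, 0.1, 0, 0]

```text
clock: 13.12
position: [0.5476, -0.0574, 0.0683]
tool_rot: [-3.141, 0.001, -3.051]
force: [4.6, -6.4, 3.5]
grip_width: 0.0151
```

The walls of the detent show up at y ≈ -0.060 and -0.0575, so the carrier is in it. I'll back off 1 mm and let go.

Request:
apply_moves:
  steps:
    - [0, -0.05, 0, 0]
    - [0, -0.1, 0, 0]
    - [0, -0.14, 0, 0]
    - [0, -0.14, 0, 0]
    - [0, -0.14, 0, 0]
    - [0, -0.14, 0, 0]
    - [0, -0.14, 0, 0]
    - [0, -0.14, 0, 0]
    - [0, -0.14, 0, 0]
    - [0, -0.14, 0, 0]

```text
clock: 13.95
position: [0.5476, -0.0577, 0.0682]
tool_rot: [3.141, 0.001, -3.05]
force: [3.8, 1.4, 6.2]
grip_width: 0.0154
```

Request:
apply_moves:
  steps:
    - [0, 0, 0, 0]
    - [0, 0, 0, 0]
    - [0, 0, 0, 0]
    - [0, 0, 0, 0]
    - [0, 0, 0, 0]
    - [0, 0, -1.5, 0]
    - [0, 0, -4.5, 0]
    - [0, 0, -7.5, 0]
    - [0, 0, -10.5, 0]
    - [0, 0, -12, 0]
  claw: 0.3

```text
clock: 14.78
position: [0.5479, -0.0592, 0.1912]
tool_rot: [-3.141, 0.003, -3.051]
force: [0.4, 0.7, 0.7]
grip_width: 0.0594
```

```bash
python3 -c "
from h import *
print(telemetry.observe()['qpos'])
print(delta([.5243,.2622,.15],-.288))"
```

```text
[-0.15176766  0.45992203  0.20624286  1.849062   -0.12233135  0.84183232
  1.77658365]
(array([-0.55, 32.22,  4.11]), np.float64(0.379))
```

Request:
apply_moves:
  steps:
    - [0, 2, 0, 0.04]
    - [0, 5.5, 0, 0.08]
    - [0, 9, 0, 0.13]
    - [0, 12.5, 0, 0.18]
    - [0, 16.5, 0, 0.23]
    - [-0.1, 20.5, 0, 0.28]
    - [-0.2, 24.5, 0, 0.33]
    - [-0.3, 28, 0, 0.38]
    - [-0.5, 31, 0, 0.38]
    - [-0.5, 32.2, 0, 0.38]

```text
clock: 15.62
position: [0.5216, 0.2671, 0.1877]
tool_rot: [3.141, -0.001, 2.857]
force: [0.1, 0.6, 0.0]
grip_width: 0.0596
```

```bash
python3 - <<'E'
from h import *
import pickle
print(delta([.5243,.2622,.15],-.288))
ft=cams.grab_frame('top');fs=cams.grab_frame('scene');pickle.dump((ft,fs),open('f1.pkl','wb'))
for n in('post','fence_face','slide'):
  for c,f in(('top',ft),('scene',fs)):
    r=cams.pinpoint(c,n);print(n,c,[(np.round(q['uv'],1).tolist(),round(q['score'],2),at_z(f,q['uv'],{'post':.077,'fence_face':.079,'slide':0}[n]).round(4)) for q in r[:2]])
a=cv2.resize(ft['color'][135:225,290:420,::-1],None,fx=5,fy=5,interpolation=cv2.INTER_CUBIC)
b=cv2.resize(fs['color'][170:290,265:395,::-1],None,fx=5,fy=5,interpolation=cv2.INTER_CUBIC)
cv2.imwrite('pics/c3.png',cv2.resize(np.vstack([a,b]),None,fx=.57,fy=.57,interpolation=cv2.INTER_AREA))
E
```

```text
(array([-0.4 , -0.39,  3.77]), np.float64(0.004))
post top [([347.5, 194.1], 0.59, array([ 0.5508, -0.0643,  0.077 ])), ([160.6, 204.3], 0.2, array([0.5123, 0.4432, 0.077 ]))]
post scene [([312.3, 221.4], 0.75, array([ 0.5384, -0.0564,  0.077 ]))]
fence_face top [([326.0, 164.2], 0.66, array([ 0.6319, -0.0045,  0.079 ]))]
fence_face scene [([348.1, 223.5], 0.75, array([0.6347, 0.0028, 0.079 ]))]
slide top [([349.8, 174.3], 0.84, array([ 0.6207, -0.0751,  0.    ]))]
slide scene []
```

View pics/c3.png

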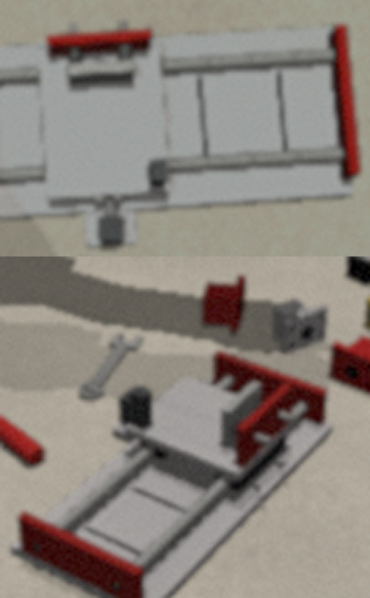

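Top view: the plunger at (108,200) sits between the ridges, so the carrier is in the detent. The fence face should be near (0.637, -0.003). Next is the block grasp.

Request:
apply_moves:
  steps:
    - [-0.2, -0.2, 0, 0]
    - [-0.4, -0.4, 1, 0]
    - [-0.4, -0.4, 3, 0]
    - [-0.4, -0.4, 5, 0]
    - [-0.4, -0.4, 7, 0]
    - [-0.4, -0.4, 9, 0]
    - [-0.4, -0.4, 10.5, 0]
    - [-0.4, -0.4, 12, 0]
    - [-0.4, -0.4, 12, 0]
    - [-0.4, -0.4, 12, 0]

```text
clock: 16.85
position: [0.5252, 0.2564, 0.0673]
tool_rot: [-3.14, -0.001, 2.852]
force: [0.1, -0.0, -0.4]
grip_width: 0.0595
```

```bash
python3 - <<'E'
from h import *
print(delta([.5243,.2622,.008],-.288))
fs=cams.grab_frame('scene');save(fs,'s4.png',5,(320,150,100,80))
E
```

```text
(array([0.25, 0.54, 5.93]), np.float64(-0.001))
```

View pics/s4.png

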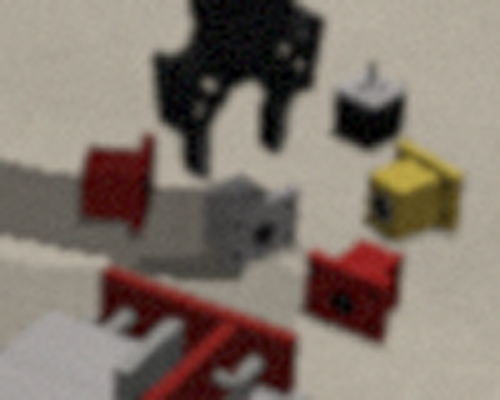

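The fingers straddle the silver block, with room beside the red and yellow ones. I'll correct 5 mm, lower and grip.

Request:
apply_moves:
  steps:
    - [0.1, 0.3, 0, 0]
    - [0.25, 0.55, 0.3, 0]
    - [0.25, 0.55, 1.3, 0]
    - [0.25, 0.55, 2.3, 0]
    - [0.25, 0.55, 3.3, 0]
    - [0.25, 0.55, 4.3, 0]
    - [0.25, 0.55, 5.1, 0]
    - [0.25, 0.55, 5.9, 0]
    - [0.25, 0.55, 5.9, 0]
    - [0.25, 0.55, 5.9, 0]

```text
clock: 17.73
position: [0.5245, 0.2629, 0.0086]
tool_rot: [-3.141, -0.0, 2.853]
force: [0.8, 0.2, 0.1]
grip_width: 0.0596
```

Request:
apply_moves:
  steps:
    - [0, 0, 0, 0]
    - [0, 0, 0, 0]
    - [0, 0, 0, 0]
    - [0, 0, 0, 0]
    - [0, 0, 0, 0]
    - [0, 0, 0, 0]
    - [0, 0, 0, 0]
    - [0, 0, 0, 0]
    - [0, 0, 0, 0]
    - [0, 0, 0, 0]
  claw: 1
  force: 50

```text
clock: 18.57
position: [0.5251, 0.2634, 0.0097]
tool_rot: [3.141, 0.001, 2.853]
force: [-1.1, 0.8, 6.1]
grip_width: 0.0353
```

Request:
apply_moves:
  steps:
    - [0, 0, -1, 0]
    - [0, 0, -3, 0]
    - [0, 0, -5, 0]
    - [0, 0, -7, 0]
    - [0, 0, -9, 0]
    - [0, 0, -11, 0]
    - [0, 0, -13, 0]
    - [0, 0, -14, 0]
    - [0, 0, -14, 0]
    - [0, 0, -14, 0]

```text
clock: 19.4
position: [0.5245, 0.2632, 0.149]
tool_rot: [3.141, 0.0, 2.853]
force: [0.2, -0.6, -3.3]
grip_width: 0.0357
```

```bash
python3 - <<'E'
from h import *
s=telemetry.observe();print(s['force'],s['qpos'][6],delta([.592,-.007,.13],.0856))
E
```

```text
[ 0.22541826 -0.58842281 -3.31752538] 0.8865600271320888 (array([-14.16, -23.98,   1.89]), np.float64(-0.374))
```

Request:
apply_moves:
  steps:
    - [-0.7, -1.2, 0, -0.03]
    - [-2.1, -3.6, 0, -0.07]
    - [-3.5, -6, 0, -0.12]
    - [-5, -8.5, 0, -0.17]
    - [-7, -12, 0, -0.22]
    - [-9, -15.3, 0, -0.27]
    - [-11, -18.6, 0, -0.32]
    - [-12.7, -21.5, 0, -0.36]
    - [-13.8, -23.3, 0, -0.374]
    - [-14.16, -24, 0, -0.374]

```text
clock: 20.23
position: [0.5918, -0.0117, 0.1476]
tool_rot: [-3.14, -0.002, -3.06]
force: [0.1, -0.0, -2.4]
grip_width: 0.0352
```

Request:
apply_moves:
  steps:
    - [0, 0, 0, 0]
    - [0, 0, 0, 0]
    - [0, 0, 0, 0]
    - [0, 0, 0.5, 0]
    - [0, 0, 1, 0]
    - [0, 0, 1.5, 0]
    - [0, 0, 2, 0]
    - [0, 0, 2, 0]
    - [0, 0, 2, 0]
    - [0, 0, 2, 0]

```text
clock: 21.07
position: [0.5921, -0.0072, 0.1291]
tool_rot: [-3.142, 0.0, -3.056]
force: [0.5, -1.0, -1.4]
grip_width: 0.0351
```

```bash
python3 - <<'E'
from h import *
s=telemetry.observe();print(s['force'],s['tool_rot'],delta([.592,-.007,.08],.0856,s))
ft=cams.grab_frame('top');fs=cams.grab_frame('scene')
for n in('block_face','block_center','fence_face'):
  for c,f in(('top',ft),('scene',fs)):
    r=cams.pinpoint(c,n);print(n,c,[(np.round(q['uv'],1).tolist(),round(q['score'],2)) for q in r[:3]])
a=cv2.resize(ft['color'][140:220,290:410,::-1],None,fx=5,fy=5,interpolation=cv2.INTER_CUBIC)
b=cv2.resize(fs['color'][180:260,290:410,::-1],None,fx=5,fy=5,interpolation=cv2.INTER_CUBIC)
cv2.imwrite('pics/c5.png',cv2.resize(np.vstack([a,b]),None,fx=.74,fy=.74,interpolation=cv2.INTER_AREA))
E
```

```text
[ 0.51427702 -1.04006664 -1.43276368] [-3.14154471e+00  7.36775601e-05 -3.05648552e+00] (array([0.01, 0.03, 4.91]), np.float64(-0.0))
block_face top [([230.3, 233.0], 0.84), ([250.2, 162.3], 0.67), ([186.2, 171.1], 0.6)]
block_face scene [([345.5, 204.7], 0.83), ([408.1, 186.9], 0.73), ([389.0, 209.1], 0.7)]
block_center top [([199.0, 180.5], 0.85), ([235.8, 162.2], 0.63), ([235.9, 237.2], 0.58)]
block_center scene [([334.0, 204.4], 0.75), ([397.0, 189.3], 0.57), ([390.0, 207.1], 0.52)]
fence_face top []
fence_face scene [([346.9, 224.3], 0.45)]
```

View pics/c5.png

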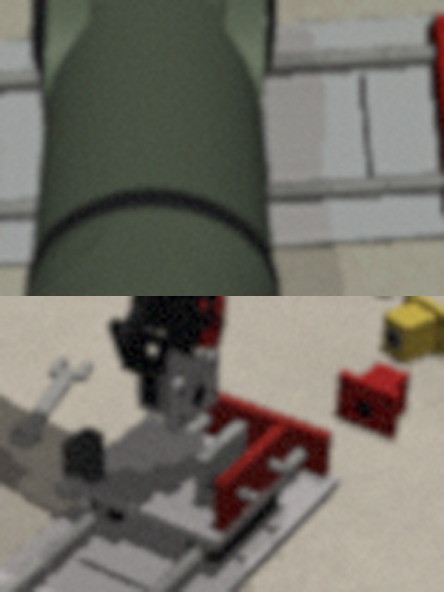

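Request:
apply_moves:
  steps:
    - [0, 0, 1, 0]
    - [0, 0, 2, 0]
    - [0, 0, 3, 0]
    - [0, 0, 4, 0]
    - [0, 0, 5, 0]
    - [0, 0, 5.5, 0]
    - [0, 0, 6, 0]
    - [0, 0, 6.1, 0]
    - [0, 0, 6.1, 0]
    - [0, 0, 6.1, 0]

```text
clock: 22.3
position: [0.5922, -0.0073, 0.0683]
tool_rot: [-3.142, 0.0, -3.057]
force: [0.6, -0.1, -2.6]
grip_width: 0.0355
```

```bash
python3 - <<'E'
from h import *
import pickle
fs=cams.grab_frame('scene')
s=telemetry.observe();print(s['force'],s['position'],s['tool_rot'])
for P in([.6209,-.0045,.1444],[.637,-.003,.079],[.6209,-.0045,s['position'][2]+.0153]): print(proj(fs,P))
for n in('block_face','block_center','fence_face'):
    r=cams.pinpoint('scene',n);print(n,[(np.round(q['uv'],1).tolist(),round(q['score'],2)) for q in r[:3]])
save(fs,'s6.png',8,(310,185,70,65))
E
```

```text
[-0.419421   -0.77154554 -2.37267097] [ 0.59227283 -0.00725469  0.06844159] [-3.14158839e+00  6.31218566e-04 -3.05648756e+00]
[343.32465981 205.42967707]
[347.55985693 224.62055046]
[343.16931721 221.70264174]
block_face [([346.4, 222.2], 0.74), ([389.9, 209.1], 0.67), ([407.7, 184.1], 0.57)]
block_center [([333.5, 223.2], 0.75), ([400.4, 186.4], 0.67), ([342.4, 185.7], 0.6)]
fence_face [([348.1, 223.4], 0.67)]
```

View pics/s6.png

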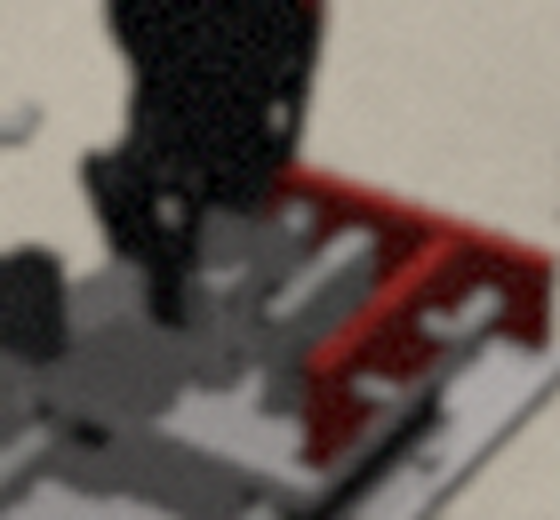

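Request:
apply_moves:
  steps:
    - [0, 0, 0.05, 0]
    - [0, 0, 0.1, 0]
    - [0, 0, 0.15, 0]
    - [0, 0, 0.2, 0]
    - [0, 0, 0.25, 0]
    - [0, 0, 0.3, 0]
    - [0, 0, 0.35, 0]
    - [0, 0, 0.35, 0]
    - [0, 0, 0.35, 0]
    - [0, 0, 0.35, 0]

```text
clock: 23.33
position: [0.592, -0.0073, 0.0645]
tool_rot: [-3.142, -0.0, -3.056]
force: [-0.3, 0.5, -2.5]
grip_width: 0.0358
```

Request:
apply_moves:
  steps:
    - [0, 0, 0.03, 0]
    - [0, 0, 0.06, 0]
    - [0, 0, 0.08, 0]
    - [0, 0, 0.1, 0]
    - [0, 0, 0.12, 0]
    - [0, 0, 0.14, 0]
    - [0, 0, 0.16, 0]
    - [0, 0, 0.16, 0]
    - [0, 0, 0.16, 0]
    - [0, 0, 0.16, 0]

```text
clock: 24.17
position: [0.592, -0.0073, 0.0637]
tool_rot: [3.141, 0.0, -3.057]
force: [-5.8, -0.5, 13.4]
grip_width: 0.0356
```

Request:
apply_moves:
  steps:
    - [0, 0, -0.05, 0]
    - [0, 0, -0.08, 0]
    - [0, 0, -0.08, 0]
    - [-0.1, 0, -0.08, 0]
    - [-0.3, 0, -0.08, 0]
    - [-0.5, 0, -0.08, 0]
    - [-0.7, 0, -0.08, 0]
    - [-0.8, 0, -0.08, 0]
    - [-0.8, 0, -0.08, 0]
    - [-0.8, 0, -0.08, 0]

```text
clock: 25.0
position: [0.6003, -0.0066, 0.0637]
tool_rot: [-3.141, 0.001, -3.056]
force: [0.5, -0.7, 0.6]
grip_width: 0.0352
```

Request:
apply_moves:
  steps:
    - [-0.1, 0, 0, 0]
    - [-0.2, 0, 0, 0]
    - [-0.3, 0, 0, 0]
    - [-0.4, 0, 0, 0]
    - [-0.5, 0, 0, 0]
    - [-0.6, 0, 0, 0]
    - [-0.6, 0, 0, 0]
    - [-0.6, 0, 0, 0]
    - [-0.6, 0, 0, 0]
    - [-0.6, 0, 0, 0]

```text
clock: 25.83
position: [0.6063, -0.006, 0.0637]
tool_rot: [-3.142, 0.001, -3.056]
force: [0.6, -0.6, -1.8]
grip_width: 0.0353
```

Request:
apply_moves:
  steps:
    - [-0.05, 0, 0, 0]
    - [-0.1, 0, 0, 0]
    - [-0.15, 0, 0, 0]
    - [-0.2, 0, 0, 0]
    - [-0.25, 0, 0, 0]
    - [-0.3, 0, 0, 0]
    - [-0.3, 0, 0, 0]
    - [-0.3, 0, 0, 0]
    - [-0.3, 0, 0, 0]
    - [-0.3, 0, 0, 0]

```text
clock: 26.67
position: [0.609, -0.0058, 0.0637]
tool_rot: [-3.142, 0.0, -3.056]
force: [-2.7, -0.4, 2.0]
grip_width: 0.0351
```

Request:
apply_moves:
  steps:
    - [-0.05, 0, 0, 0]
    - [-0.1, 0, 0, 0]
    - [-0.15, 0, 0, 0]
    - [-0.2, 0, 0, 0]
    - [-0.25, 0, 0, 0]
    - [-0.3, 0, 0, 0]
    - [-0.3, 0, 0, 0]
    - [-0.3, 0, 0, 0]
    - [-0.3, 0, 0, 0]
    - [-0.3, 0, 0, 0]

```text
clock: 27.5
position: [0.6112, -0.0056, 0.0637]
tool_rot: [3.142, -0.002, -3.057]
force: [-8.3, -0.4, 7.1]
grip_width: 0.0354
```

```bash
python3 - <<'E'
from h import *
s=telemetry.observe();print(s['force'],s['moment'],s['position'])
fs=cams.grab_frame('scene')
save(fs,'s7.png',8,(310,185,80,65))
for n in('block_face','fence_face'): print(n,[(np.round(q['uv'],1).tolist(),round(q['score'],2)) for q in cams.pinpoint('scene',n)[:2]])
E
```

```text
[-8.26294981 -0.39370453  7.11413023] [-0.1087994   1.7480831   0.05546387] [ 0.61122831 -0.00563384  0.06368839]
block_face [([386.6, 210.1], 0.84), ([403.1, 184.7], 0.67)]
fence_face [([345.7, 222.4], 0.51)]
```

View pics/s7.png

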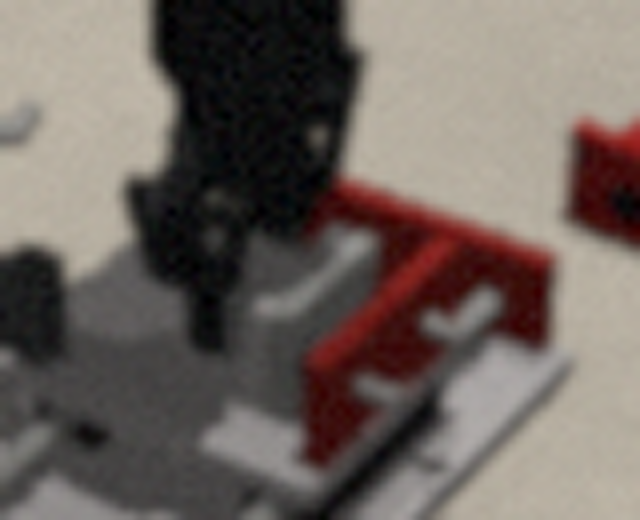

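Request:
apply_moves:
  steps:
    - [0, 0, -0.03, 0]
    - [0, 0, -0.06, 0]
    - [-0.05, 0, -0.06, 0]
    - [-0.1, 0, -0.06, 0]
    - [-0.15, 0, -0.06, 0]
    - [-0.2, 0, -0.06, 0]
    - [-0.25, 0, -0.06, 0]
    - [-0.3, 0, -0.06, 0]
    - [-0.3, 0, -0.06, 0]
    - [-0.3, 0, -0.06, 0]

```text
clock: 28.48
position: [0.6144, -0.0053, 0.064]
tool_rot: [3.142, -0.001, -3.056]
force: [-5.6, -0.3, -6.4]
grip_width: 0.0354
```

Request:
apply_moves:
  steps:
    - [0, 0, 0.02, 0]
    - [-0.05, 0, 0.02, 0]
    - [-0.1, 0, 0.02, 0]
    - [-0.15, 0, 0.02, 0]
    - [-0.2, 0, 0.02, 0]
    - [-0.25, 0, 0.02, 0]
    - [-0.28, 0, 0.02, 0]
    - [-0.28, 0, 0.02, 0]
    - [-0.28, 0, 0.02, 0]
    - [-0.28, 0, 0.02, 0]

```text
clock: 29.32
position: [0.617, -0.0051, 0.0639]
tool_rot: [3.142, -0.002, -3.056]
force: [-9.1, -1.1, -2.7]
grip_width: 0.0356
```

Request:
apply_moves:
  steps:
    - [0, 0, 0, 0]
    - [0, 0, 0, 0]
    - [0, 0, 0, 0]
    - [0, 0, 0, 0]
    - [0, 0, 0, 0]
    - [0, 0, 0, 0]
    - [0, 0, 0, 0]
    - [0, 0, 0, 0]
    - [0, 0, 0, 0]
    - [0, 0, 0, 0]

```text
clock: 30.15
position: [0.617, -0.0051, 0.0639]
tool_rot: [3.142, -0.002, -3.056]
force: [-7.4, -0.6, -1.5]
grip_width: 0.0353
```

Request:
apply_moves:
  steps:
    - [0, 0, 0.01, 0]
    - [0, 0, 0.02, 0]
    - [0, 0, 0.02, 0]
    - [0, 0, 0.02, 0]
    - [0, 0, 0.02, 0]
    - [0, 0, 0.02, 0]
    - [0, 0, 0.02, 0]
    - [0, 0, 0.02, 0]
    - [0, 0, 0.02, 0]
    - [0, 0, 0.02, 0]

```text
clock: 30.98
position: [0.6172, -0.005, 0.0639]
tool_rot: [3.142, -0.001, -3.056]
force: [-8.3, -0.4, -1.1]
grip_width: 0.0354
```

Request:
apply_moves:
  steps:
    - [0, 0, 0, 0]
    - [0, 0, 0, 0]
    - [0, 0, 0, 0]
    - [0, 0, 0, 0]
    - [0, 0, 0, 0]
    - [0, 0, 0, 0]
    - [0, 0, 0, 0]
    - [0, 0, 0, 0]
    - [0, 0, 0, 0]
    - [0, 0, 0, 0]

```text
clock: 31.82
position: [0.6172, -0.0051, 0.0639]
tool_rot: [3.142, -0.001, -3.056]
force: [-8.4, -0.1, -0.3]
grip_width: 0.0354
```

```bash
python3 - <<'E'
from h import *
F=[]
for i in range(12):
    fs=cams.grab_frame('scene');s=telemetry.observe();F.append(s['force'])
print(np.mean(F,0),np.std(F,0),s['position'],s['tool_rot'],s['clock'],s['grip_width'])
for n in('post','fence_face'): print(n,[(np.round(q['uv'],1).tolist(),round(q['score'],2)) for q in cams.pinpoint('scene',n)[:2]])
save(fs,'s8.png',6.5,(290,180,95,80))
E
```

```text
[-8.74247127 -0.50750672 -0.24233981] [0.35532266 0.38800703 0.55699476] [ 0.61716279 -0.00504963  0.06389392] [ 3.14150533e+00 -1.20717337e-03 -3.05640934e+00] 32.4167 0.03552764421277935
post [([311.4, 223.4], 0.6)]
fence_face [([348.6, 223.6], 0.66)]
```

View pics/s8.png

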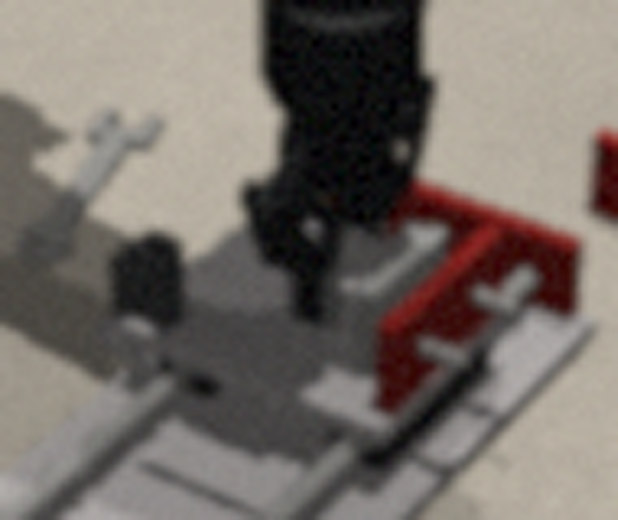

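Request:
apply_moves:
  steps:
    - [-0.02, 0, 0, 0]
    - [-0.04, 0, 0, 0]
    - [-0.06, 0, 0, 0]
    - [-0.08, 0, 0, 0]
    - [-0.08, 0, 0, 0]
    - [-0.08, 0, 0, 0]
    - [-0.08, 0, 0, 0]
    - [-0.08, 0, 0, 0]
    - [-0.08, 0, 0, 0]
    - [-0.08, 0, 0, 0]

```text
clock: 33.35
position: [0.6179, -0.005, 0.0639]
tool_rot: [3.142, -0.001, -3.056]
force: [-9.5, -1.2, -0.3]
grip_width: 0.0356
```

Request:
apply_moves:
  steps:
    - [0, 0, 0, 0]
    - [0, 0, 0, 0]
    - [0, 0, 0, 0]
    - [0, 0, 0, 0]
    - [0, 0, 0, 0]
    - [0, 0, 0, 0]
    - [0, 0, 0, 0]
    - [0, 0, 0, 0]
    - [0, 0, 0, 0]
    - [0, 0, 0, 0]

```text
clock: 34.18
position: [0.6179, -0.005, 0.0639]
tool_rot: [3.142, -0.001, -3.056]
force: [-9.4, -0.5, 0.7]
grip_width: 0.0357
```

Request:
apply_moves:
  steps:
    - [0, 0, 0, 0]
    - [0, 0, 0, 0]
    - [0, 0, 0, 0]
    - [0, 0, 0, 0]
    - [0, 0, 0, 0]
    - [0, 0, 0, 0]
    - [0, 0, 0, 0]
    - [0, 0, 0, 0]
    - [0, 0, 0, 0]
    - [0, 0, 0, 0]

```text
clock: 35.02
position: [0.6179, -0.005, 0.0639]
tool_rot: [3.141, -0.001, -3.056]
force: [-9.5, 0.1, 1.2]
grip_width: 0.0353
```

```bash
python3 - <<'E'
from h import *
F=[]
for i in range(8):
    cams.grab_frame('scene');s=telemetry.observe();F.append(s['force'])
m=np.mean(F,0);print(m,np.std(F,0),s['position'],s['tool_rot'],s['clock'])
if 7<-m[0]<13: workorder.job_done();print('done')
E
```

```text
[-9.35729355 -0.4178609   0.67393811] [0.32329511 0.36629647 0.30327127] [ 0.61785576 -0.00503673  0.06386126] [ 3.14153583e+00 -1.41846991e-03 -3.05646852e+00] 35.4167
the job is handed in; nothing more can be done
done
```

I handed the job in at 35.4 s, with the block still gripped and pressed on the fence and the carrier in its detent. The tool reports no verdict.

**What I did:** I slid the carrier by its post into the detent. Then I picked up the silver block, set it on the bed and pressed its flange onto the fence.

**Last checks:**
- **Pressing force:** the wrist read a steady 9.4 N. From about 11 mm of travel since first contact, I would expect about 11 N. The two differ by 1–2 N, but both are within 6–14 N. I never measured the fence force itself.
- **Height and lean:** the block stands lightly on the bed within about 0.5 mm, with a lean of about 0.001 rad.
- **Squareness:** the tool is within about 0.002 rad of the rod direction I fitted. That assumes the block sits flat in the jaws.
- **Centring:** about 0.5 mm off, worked out from where I gripped the post. The arm hid the block from the top camera, so no picture confirmed it directly.
- **Detent:** I felt a stop on the far side, and a top picture before the block was placed showed the plunger between the ridges. After pressing I only had the scene camera, where the post was within about 2 pixels of its earlier position.
- **Bystanders:** I never touched them on purpose, but did not re-measure their positions at the end.

**Disagreements:** the networks' block points in the scene view were off by 2–3 pixels in opposite directions, so I relied on the geometry and contact forces. While I was pressing, they found only the look-alikes.

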